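# Sort inspected modules into pass and reject clamping nests

## Task

Sort the two inspected modules by the shape of the raised tag on top: the one with the round tag goes into the nest marked with a round disc (pass), the one with the straight bar tag into the nest marked with a bar (reject), each lying flat on the bed of its nest, tag up, clamped lengthwise between the fixed lip and the sprung jaw, either way round. The nests are shorter than the modules, so push the jaw back with the module and lower it in behind the lip, gently, without forcing it. Leave the untagged module, which is not yet inspected, and the reels and the can where they are.

Things in the scene. Friction and masses are not known exactly. Their poses are not given: they have to be found in the camera images.
- round_tag_module: Dark steel electronics module, a box 70 mm (x) x 36 mm (y) x 25 mm (z), about 0.16 kg, lying flat on the bench. Origin: centre of the underside; x along its length. On its top a white round tag, 24 mm across, 3 mm high: passed.
- bar_tag_module: Dark steel electronics module, a box 70 mm (x) x 36 mm (y) x 25 mm (z), about 0.16 kg, lying flat on the bench. Origin: centre of the underside; x along its length. On its top a white bar tag, 30 mm across the module (y) x 10 mm x 3 mm high: rejected.
- untagged_module: Dark steel electronics module, a box 70 mm (x) x 36 mm (y) x 25 mm (z), about 0.16 kg, lying flat on the bench. Origin: centre of the underside; x along its length. Plain top, no tag: not inspected, stays where it is.
- pass_nest: Fixed grey metal clamping nest for passed modules, 205 x 70 mm, plate 8 mm thick (its top, the bed: z = 8 mm). Origin: underside, at the centre of the module's place; x runs from the marked end to the jaw, z up. Two low side guides 46 mm apart, tops at z = 15 mm; spring housing at x = 80 to 96 mm, top at z = 34 mm. Mark at x = -74 mm: white round disc 24 mm across, 3 mm high.
- reject_nest: Fixed grey metal clamping nest for rejected modules, 205 x 70 mm, plate 8 mm thick (its top, the bed: z = 8 mm). Origin: underside, at the centre of the module's place; x runs from the marked end to the jaw, z up. Two low side guides 46 mm apart, tops at z = 15 mm; spring housing at x = 80 to 96 mm, top at z = 34 mm. Mark at x = -74 mm: white bar 30 mm (y) x 10 mm, 3 mm high.
- pass_lip (a point): Middle of the top inner edge of the pass nest's fixed steel lip: at x = -35, z = 18 mm of the nest (10 mm above the bed), lip 12 mm thick, 60 mm wide.
- reject_lip (a point): Middle of the top inner edge of the reject nest's fixed steel lip: at x = -35, z = 18 mm of the nest (10 mm above the bed), lip 12 mm thick, 60 mm wide.
- pass_face (a point): Middle of the top edge of the face of the pass nest's black sprung jaw, 46 mm wide: at x = 27 mm of the nest at rest, z = 34 mm. The free gap to the lip is 62 mm, 8 mm less than a module. Moves with the jaw.
- reject_face (a point): Middle of the top edge of the face of the reject nest's black sprung jaw, 46 mm wide: at x = 27 mm of the nest at rest, z = 34 mm. The free gap to the lip is 62 mm, 8 mm less than a module. Moves with the jaw.
- pass_jaw (a joint): Sprung jaw of the pass nest: travel in m along the nest's +x; 0 at rest, 0.008 with a module clamped between jaw and lip, 0.022 at its hard stop. The spring pushes back with about 6 N at 0, 8.4 N at 0.008, 12 N at 0.022.
- reject_jaw (a joint): Sprung jaw of the reject nest: travel in m along the nest's +x; 0 at rest, 0.008 with a module clamped between jaw and lip, 0.022 at its hard stop. The spring pushes back with about 6 N at 0, 8.4 N at 0.008, 12 N at 0.022.
- reel_a: Small steel solder reel standing upright, 38 mm across, 38 mm high; origin at the centre of its underside. Bystander.
- reel_b: A second reel, the same. Bystander.
- duster_can: Upright spray can, 56 mm across, 170 mm high; origin at the centre of its underside. Bystander.
Things that resemble listed ones, but are neither listed nor needed, are in the scene too. Leave any yellow look-alike of the bar_tag_module alone.

How it is judged:
By the outcome, as a careful person would: the job done as asked, in the order asked, and still so for the second after the job is handed in, with the robot touching nothing.
It also fails if it takes over 58 s, if anything falls off the work surface, if the arm or the gripper's body presses on something with over 40 N, if the wrist force passes 120 N, or if a joint passes its speed limit or range.

## Robot

A 7-joint arm with a two-finger parallel gripper is mounted at the origin on the work surface. World frame = base frame: x ahead of the robot, y to its left, z up, the work surface at z = 0. Lengths are in m, angles in rad, forces in N, time in s.
With the tool pointing down it reaches from about 0.35 to 0.9 m from the base axis. Payload 8.1 kg.
Tool frame: the origin (TCP) lies on the centre line of the jaws, within the pads' length; the fingertips stand 19 mm ahead of it and the grasp point (between the pads) is the TCP (arm.tip_reach is the distance from the TCP to the fingertips, in m); z points along the fingers, y is the line along which they close (so a half turn about z gives the same grasp; the last joint's range is limited). The gripper opens to 92 mm and grips with 3 to 60 N. Pads are 19 mm wide; open, the fingers measure 130 mm over their backs; the gripper's body (75 mm by 190 mm) begins 47 mm behind the grasp point.
Start: joints at [1.035, 0.434, 0.025, 1.573, -0.012, 1.134, -0.075], TCP at [0.262, -0.567, 0.246] pointing down, gripper open.
Joint ranges: [-2.62, 2.62], [-0.44, 2.09], [-1.27, 1.32], [0.08, 2.57], [-1.32, 4.46], [0.12, 2], [-2.74, 2.74]. Speed limits (rad/s): [2.22, 2.22, 3.01, 3.01, 3.14, 3.14, 3.14].

## Interface

Orientations are given as a rotation vector (axis times angle).
In Python, from cell import arm gives the robot as it stands.
- The arm moves only by the tool arm_command, never from a script. Its argument "targets" is a list that holds one entry, the list of rows, each a list of 6 numbers: the shift along the tool's x, y, z in m, then the turn, a rotation vector about the tool's x, y, z in rad. A call has 1 to 10 rows; each row shifts and turns the commanded pose from where the row before left it, along the tool's axes as they then stand; what a row does not reach is not made up. A row lasts 1/8 s, in which the tool goes at most 62.5 mm and 10.7 degrees, less where a joint would pass 70% of its speed; a pose out of reach is approached as far as the arm can. A call with a gripper value outside its range is refused whole. "jaw" is the finger opening in m, from 0 to 0.0918, set as the call begins (left out, the last holds). The fingers move at their own pace and stop on an object; "newtons" is the grip in N (left out, the last holds). Time passes only in rows, so rows that do not move let the fingers close. It gives the time, the measured TCP pose, the force, the opening and the grip force at its end, in the units of the state.
- arm.observe(): the state, without advancing time (a new reading comes with each control period).
- arm.get_image(name): name is "scene" or "side" or "wrist"; returns a dict with "pixels" (400x640x3 uint8, red, green, blue), "z_map" (400x640 float32, m along the optical axis (not along the pixel's ray), 0 where there is no reading), "fx", "fy", "cx", "cy" (pixels), "xyz" and "rotation" of the camera in the world; the wrist camera has in their place "T_tool_cam" (4x4, takes a point from camera to tool coordinates, whose origin is the TCP and whose axes are the flange's). Camera axes: x right, y down, z forward; pixel columns grow to the right and rows downward; lengths in m; the calibration is good to about 2 mm. A picture is of the moment at which its call begins: read the wrist's pose just before it.
- arm.sign_off(): hands the job in; it is judged then, once.
The state is a dict: "clock": time; "joints": joint angles; "dq": joint speeds; "joint_efforts": joint torques, N m; "position": TCP position; "ee_rot": TCP orientation; "force": force on the tool from outside, world axes, zero at the start; "ft_torque": the same for the moment, N m; "width": opening from 0.0 (shut) to 1.0 (fully open); "gripper_force": force on a finger pad.
Only numpy, scipy, OpenCV 4.12 (cv2) and the standard library are available. Lean on these libraries where they do the work, as an engineer would, in place of code of your own. Each camera call takes 0.05 s, during which the arm holds its last target. There are 200 camera calls.

## Working session

There is one attempt and no reset: what is moved stays moved. The work goes in short steps, Python scripts to look and compute and a tool call to move; the robot and the scene stay as the last step left them, time stands still between calls to the robot, and variables do not carry over. Pictures are saved under pics/ and viewed, at most 10 in all, crops included, and the job is handed in when it is done.

Besides the shell and the picture viewer there is one more tool, called after "Emit:" as a command line: name --argument value ..., lists and objects as JSON in quotes. arm_command: Moves the arm, as the interface text tells. Its arguments: {"type":"object","properties":{"targets":{"type":"array","items":{"type":"array","items":{"type":"array","items":{"type":"number"}}}},"jaw":{"type":"number"},"newtons":{"type":"number"}},"required":["targets"]}

```bash
mkdir -p pics; ls; cat > h.py <<'E'
import numpy as np, cv2
from scipy.spatial.transform import Rotation as R
from cell import arm
def save(n,im): cv2.imwrite('pics/'+n,im[:,:,::-1])
def RM(r):
    r=np.array(r,float); return r if r.shape==(3,3) else R.from_rotvec(r).as_matrix()
def cam(name):
    s=arm.observe(); d=arm.get_image(name)
    if 'T_tool_cam' in d:
        T=np.array(d['T_tool_cam']); Rt=RM(s['ee_rot'])
        d['C']=Rt@T[:3,3]+np.array(s['position']); d['Rw']=Rt@T[:3,:3]
    else: d['C']=np.array(d['xyz']); d['Rw']=RM(d['rotation'])
    return d
def plane(d,uv,z):
    uv=np.atleast_2d(uv).astype(float)
    r=np.c_[(uv[:,0]-d['cx'])/d['fx'],(uv[:,1]-d['cy'])/d['fy'],np.ones(len(uv))]@d['Rw'].T
    return d['C']+r*((z-d['C'][2])/r[:,2])[:,None]
def cloud(d):
    v,u=np.mgrid[:400,:640]; z=d['z_map']
    p=np.stack([(u-d['cx'])/d['fx']*z,(v-d['cy'])/d['fy']*z,z],-1)@d['Rw'].T+d['C']
    p[z==0]=np.nan; return p
E
python3 - <<'E'
from h import *
print(arm.observe())
for n in('scene','side','wrist'):
    d=cam(n); save(n+'0.png',d['pixels']); print(n,d['C'].round(3),d['Rw'].round(2).tolist(),d['fx'])
E
```

```text
pics
{'clock': 0.0, 'joints': array([ 1.03545916,  0.43522982,  0.02495866,  1.57408101, -0.01159034,
        1.13400453, -0.07508496]), 'dq': array([-6.04555817e-04,  1.64493415e-03, -1.88284647e-03,  5.08519420e-05,
        1.11052745e-03, -1.26661065e-03,  1.47504770e-03]), 'joint_efforts': array([ 1.98068547e-04, -6.67855239e+01,  9.85229574e-01, -3.14456785e+01,
       -6.04183367e-02,  4.27922665e-02,  1.64908761e-04]), 'position': array([ 0.26185363, -0.56697574,  0.24494677]), 'ee_rot': array([-3.06688613e+00, -6.74070358e-01,  7.53475363e-04]), 'force': array([-0.47636699,  0.66804744, -0.09433389]), 'ft_torque': array([ 0.0417089 ,  0.00330878, -0.02911768]), 'gripper_force': 0.0, 'width': 0.9941186688851912}
scene [ 1.12  -0.368  1.189] [[0.58, 0.69, -0.44], [0.82, -0.49, 0.3], [-0.01, -0.53, -0.85]] 428.5779302680635
side [0.452 1.244 0.787] [[-1.0, -0.06, 0.05], [-0.07, 0.53, -0.85], [0.02, -0.85, -0.53]] 449.9129123106483
wrist [ 0.331 -0.536  0.383] [[0.42, -0.87, -0.25], [-0.91, -0.4, -0.11], [-0.0, 0.27, -0.96]] 291.2396198123782
```

View pics/scene0.png

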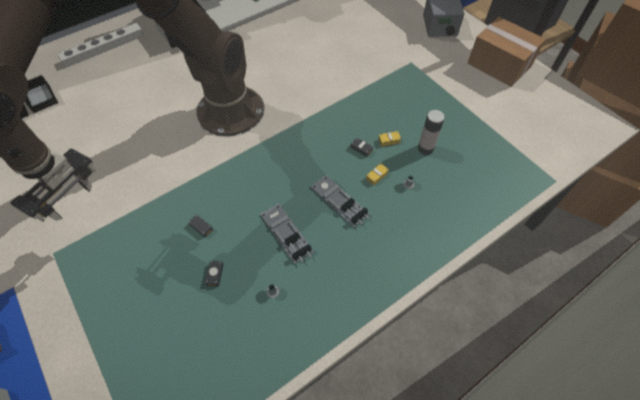

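View pics/side0.png

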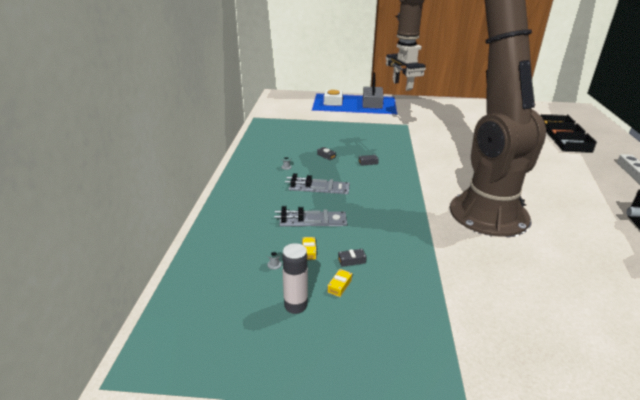

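The scene view shows dark modules at (361,147) with a bar tag, (213,273) with a round tag and (201,226) untagged. The yellow look-alikes are at (390,138) and (377,173). The nest marks are at (275,213), which looks like a bar, and (324,186), which looks round. I'll check these in a close crop and take first positions.

```bash
python3 - <<'E'
from h import *
d=cam('scene'); p=d['pixels']
c=p[120:300,180:420]
save('crop1.png',cv2.resize(c,(800,600),interpolation=cv2.INTER_CUBIC))
for n,uv,z in [('bar',(361,147),.025),('unt',(201,226),.025),('round',(213,273),.025),('mA',(275,213),.011),('mB',(324,186),.011),('endA',(302,251),.034),('endB',(361,213),.034),('y1',(390,138),.025),('y2',(377,173),.025),('reelA',(273,290),.03),('reelB',(409,183),.03),('can',(427,150),0)]:
    print(n,plane(d,uv,z).round(3))
E
```

```text
bar [[0.438 0.274 0.025]]
unt [[ 0.393 -0.316  0.025]]
round [[ 0.552 -0.358  0.025]]
mA [[ 0.48  -0.103  0.011]]
mB [[0.487 0.082 0.011]]
endA [[ 0.648 -0.113  0.034]]
endB [[0.648 0.108 0.034]]
y1 [[0.466 0.381 0.025]]
y2 [[0.555 0.249 0.025]]
reelA [[ 0.698 -0.245  0.03 ]]
reelB [[0.649 0.306 0.03 ]]
can [[0.569 0.467 0.   ]]
```

View pics/crop1.png

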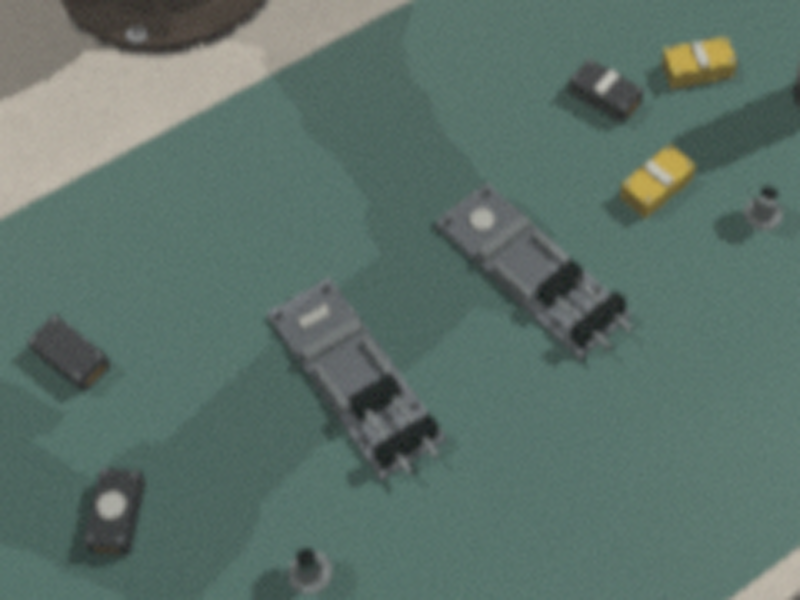

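The crop confirms it. The bar-tag module is at scene (361,147), the round-tag one at (213,273) and the plain one at (201,226). The nest at y≈-0.11 carries the bar (reject) and the nest at y≈+0.09 carries the disc (pass). Next I'll bring the wrist camera over the middle.

Emit:
arm_command --targets '[[[0,0,0,0,0,0.144],[0,0,0,0,0,0.144],[0,0,0,0,0,0.144],[0.02,-0.05,-0.006,0,0,0],[0.02,-0.05,-0.006,0,0,0],[0.02,-0.05,-0.006,0,0,0],[0.02,-0.05,-0.006,0,0,0],[0.02,-0.05,-0.006,0,0,0],[0.02,-0.05,-0.006,0,0,0],[0.02,-0.05,-0.006,0,0,0]]]'

```text
clock: 1.45
position: [0.4022, -0.2156, 0.288]
ee_rot: [3.141, 0.001, 0.0]
force: [0.6, 0.3, 0.2]
width: 1.001
gripper_force: 0.0
```

Emit:
arm_command --targets '[[[0.02,-0.05,-0.006,0,0,0],[0.02,-0.05,-0.006,0,0,0],[0,0,0,0,0,0],[0,0,0,0,0,0]]]'

```text
clock: 1.95
position: [0.4415, -0.1177, 0.2996]
ee_rot: [3.141, 0.001, -0.001]
force: [-0.3, -0.3, 0.7]
width: 1.0
gripper_force: 0.0
```

```bash
python3 - <<'E'
from h import *
s=arm.observe(); print(s['position'],s['ee_rot'],s['clock'])
d=cam('wrist'); save('w1.png',d['pixels']); np.savez('w1.npz',**{k:d[k] for k in('pixels','z_map','C','Rw','fx','fy','cx','cy')}); print(d['C'],(d['z_map']>0).mean())
E
```

```text
[ 0.4414825  -0.11768373  0.29956525] [ 3.14117715e+00  1.47353852e-03 -7.91907507e-04] 1.95
[ 0.51749008 -0.11700437  0.4379681 ] 0.99612109375
```

View pics/w1.png

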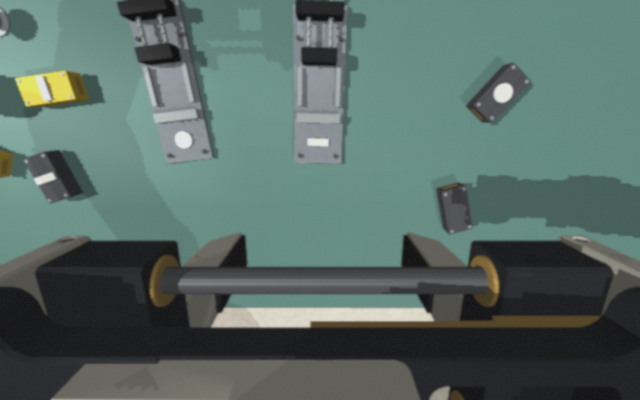

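The wrist view shows the disc nest (mark at 184,140), the bar nest (mark at 318,143), the round-tag module at (500,93) and the bar-tag module at (52,177). Now I'll measure them from depth and masks.

```bash
cat >> h.py <<'E'
def rect(d,box,zlo,zhi):
    """min-area rectangle in world XY of cloud points with zlo<z<zhi inside pixel box u0,v0,u1,v1"""
    p=cloud(d); u0,v0,u1,v1=box; q=p[v0:v1,u0:u1].reshape(-1,3)
    m=(q[:,2]>zlo)&(q[:,2]<zhi); q=q[m]
    mm=(np.isfinite(p[...,2])&(p[...,2]>zlo)&(p[...,2]<zhi)).astype(np.uint8)
    c,s,a=cv2.minAreaRect((q[:,:2]*1000).astype(np.float32))
    if s[0]<s[1]: s=s[::-1]; a+=90
    a=(a+90)%180-90
    return np.round(c,1),np.round(s,1),round(a,1),len(q),np.median(q[:,2]).round(4)
def white(d,box,z):
    u0,v0,u1,v1=box; c=d['pixels'][v0:v1,u0:u1]
    m=((c.min(2)>170)).astype(np.uint8)
    n,l,st,ce=cv2.connectedComponentsWithStats(m); i=1+st[1:,4].argmax()
    return (plane(d,ce[i]+[u0,v0],z)[0]*1000).round(1),st[i,4]
E
python3 - <<'E'
from h import *
d=dict(np.load('w1.npz'))
print('round',rect(d,(455,50,545,135),.018,.040),white(d,(455,50,545,135),.028))
print('bar',rect(d,(15,140,95,210),.018,.040),white(d,(15,140,95,210),.028))
print('unt',rect(d,(430,170,480,240),.018,.040))
print('markP',white(d,(160,110,215,165),.011),'markR',white(d,(290,115,345,165),.011))
for n,b in(('P',(120,0,220,165)),('R',(285,0,355,165))):
    print(n,'lip..',rect(d,(b[0],b[1]+95,b[2],b[3]),.0145,.025),'plate',rect(d,b,.004,.05))
    print(n,'jaw',rect(d,(b[0],b[1]+25,b[2],70),.029,.045), 'housing',rect(d,(b[0],0,b[2],22),.029,.045))
E
```

```text
round (array([ 552.4, -353.7]), array([71.1, 36.9]), -39.9, 1617, np.float64(0.0247)) (array([ 552.1, -353.9,   28. ]), np.int32(276))
bar (array([436.4, 282.4]), array([69.9, 38.6]), 17.6, 1368, np.float64(0.0244)) (array([436.2, 282.6,  28. ]), np.int32(145))
unt (array([ 387.9, -314.8]), array([70.6, 36.7]), 15.8, 1154, np.float64(0.0245))
markP (array([489.7,  85.5,  11. ]), np.int32(254)) markR (array([ 486.5, -108.4,   11. ]), np.int32(173))
P lip.. (array([532.8,  89.7]), array([61.1, 35.9]), -87.5, 442, np.float64(0.0173)) plate (array([560.5,  93.4]), array([204.2,  71.4]), 6.5, 8458, np.float64(0.0082))
P jaw (array([598.7,  97.6]), array([46.3, 18.3]), -82.5, 610, np.float64(0.0332)) housing (array([649.2, 103.3]), array([59.5, 16.2]), -85.9, 670, np.float64(0.0331))
R lip.. (array([ 531.8, -108.5]), array([59.8, 35.5]), -90.0, 454, np.float64(0.0172)) plate (array([ 558.1, -109.3]), array([205. ,  70.2]), -1.4, 8240, np.float64(0.0081))
R jaw (array([ 596.2, -110.4]), array([44.6, 18.1]), 89.7, 577, np.float64(0.0333)) housing (array([ 648.2, -111.7]), array([59.3, 16.7]), 87.8, 769, np.float64(0.0332))
```

Emit:
arm_command --targets '[[[0.0185,0.0394,0.032,0,0,0],[0.0185,0.0394,0.032,0,0,0],[0.0185,0.0394,0.032,0,0,0],[0.0185,0.0394,0.032,0,0,0],[0.0185,0.0394,0.032,0,0,0],[0.0185,0.0394,0.032,0,0,0],[0,0,0,0,0,0.1745],[0,0,0,0,0,0.1745],[0,0,0,0,0,0.1745],[0,0,0,0,0,0.1745]]]' --jaw 0.06

```text
clock: 3.25
position: [0.5515, -0.3555, 0.1073]
ee_rot: [2.947, -1.085, -0.001]
force: [-0.8, 0.9, -0.2]
width: 0.65
gripper_force: 0.0
```

Emit:
arm_command --targets '[[[0,0,0.02,0,0,0],[0,0,0,0,0,0],[0,0,0,0,0,0]]]'

```text
clock: 3.62
position: [0.5524, -0.3546, 0.088]
ee_rot: [2.952, -1.075, -0.0]
force: [0.3, 0.4, -0.1]
width: 0.651
gripper_force: 0.0
```

```bash
cat >> h.py <<'E'
def to(p,yaw):
    """shift in present tool axes (mm) and z-turn (rad) to world p with tool-x heading yaw"""
    s=arm.observe(); Rt=RM(s['ee_rot']); y=np.arctan2(Rt[1,0],Rt[0,0])
    print('pos',np.round(np.array(s['position'])*1000,1),'yaw',y.round(4),'tilt',Rt[:,2].round(3),'clk',s['clock'])
    print('shift',(Rt.T@(np.array(p)-s['position'])*1000).round(1),'turn',round(y-yaw,4))
E
python3 - <<'E'
from h import *
to([.5523,-.3538,.029],-.698)
E
```

```text
pos [ 552.4 -354.6   88. ] yaw -0.6984 tilt [-0. -0. -1.] clk 3.625
shift [-0.6 -0.6 59. ] turn -0.0004
```

Emit:
arm_command --targets '[[[-0.0005,-0.0005,0.02,0,0,0],[0,0,0.02,0,0,0],[0,0,0.013,0,0,0],[0,0,0.006,0,0,0],[0,0,0,0,0,0]]]'

```text
clock: 4.25
position: [0.5528, -0.3529, 0.0284]
ee_rot: [-2.953, 1.073, 0.001]
force: [0.2, -0.3, 0.4]
width: 0.652
gripper_force: 0.0
```

Emit:
arm_command --targets '[[[0,0,0,0,0,0],[0,0,0,0,0,0],[0,0,0,0,0,0],[0,0,0,0,0,0]]]' --jaw 0.02 --newtons 45

```text
clock: 4.75
position: [0.5529, -0.3535, 0.0292]
ee_rot: [2.952, -1.074, 0.001]
force: [-1.4, -0.9, 3.6]
width: 0.389
gripper_force: 45.0
```

Emit:
arm_command --targets '[[[0,0,-0.015,0,0,0],[0,0,-0.03,0,0,0],[0,0,-0.03,0,0,0],[0,0,0,0,0,-0.162],[0,0,0,0,0,-0.162],[0,0,0,0,0,-0.162],[0,0,0,0,0,-0.162],[0,0,0,0,0,-0.162],[0,0,0,0,0,0],[0,0,0,0,0,0]]]'

```text
clock: 6.0
position: [0.5529, -0.3528, 0.1041]
ee_rot: [3.137, 0.171, 0.0]
force: [-0.2, 0.0, -1.1]
width: 0.386
gripper_force: 45.0
```

```bash
python3 - <<'E'
from h import *
y=.112; O=np.array([.5627,.0936,0]); ex=np.array([np.cos(y),np.sin(y),0])
to(O-.014*ex+[0,0,.1],y)
E
```

```text
pos [ 552.9 -352.8  104.1] yaw 0.1091 tilt [ 0. -0. -1.] clk 6.0
shift [  44.3 -442.7    4.1] turn -0.0029
```

Emit:
arm_command --targets '[[[0.005,-0.049,0,0,0,-0.003],[0.005,-0.049,0,0,0,0],[0.005,-0.049,0,0,0,0],[0.005,-0.049,0,0,0,0],[0.005,-0.049,0,0,0,0],[0.005,-0.049,0,0,0,0],[0.005,-0.049,0,0,0,0],[0.005,-0.049,0,0,0,0],[0.005,-0.049,0,0,0,0],[0,0,0,0,0,0]]]'

```text
clock: 7.25
position: [0.5465, 0.0961, 0.1042]
ee_rot: [-3.133, -0.189, -0.001]
force: [-0.5, -0.7, -1.6]
width: 0.387
gripper_force: 45.0
```

Emit:
arm_command --targets '[[[0,0,0,0,0,0],[0,0,0,0,0,0]]]'

```text
clock: 7.5
position: [0.5469, 0.0887, 0.1037]
ee_rot: [3.136, 0.177, -0.0]
force: [-0.6, 0.1, -1.5]
width: 0.386
gripper_force: 45.0
```

```bash
python3 - <<'E'
from h import *
y=.112; O=np.array([.5627,.0936,0]); ex=np.array([np.cos(y),np.sin(y),0])
to(O-.014*ex+[0,0,.052],y)
d=cam('wrist'); save('w2.png',d['pixels'])
p=cloud(d)
print(d['C'])
E
```

```text
pos [546.9  88.7 103.7] yaw 0.1127 tilt [-0.    -0.001 -1.   ] clk 7.5
shift [ 2.2 -3.2 51.7] turn 0.0007
[0.62242557 0.09766314 0.24216615]
```

View pics/w2.png

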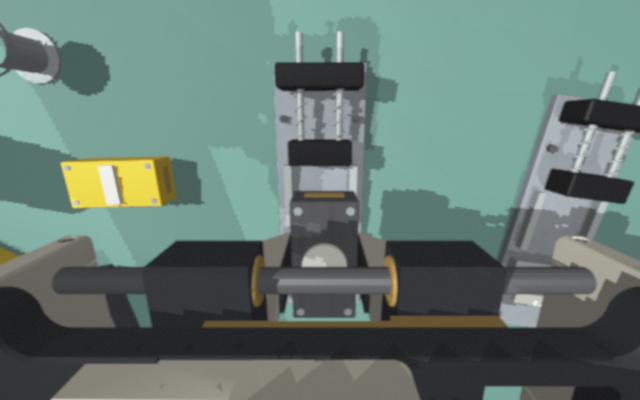

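The picture shows the held module at (323,255), in line with the pass nest, with the jaw at (320,152). I'll measure both from this view.

```bash
python3 - <<'E'
from h import *
d=cam('wrist')
print('mod',rect(d,(285,185,365,245),.092,.12))
print('jaw',rect(d,(280,130,360,175),.028,.045),'hous',rect(d,(265,50,375,95),.028,.045))
p=cloud(d)
q=p[185:240,285:365].reshape(-1,3); q=q[(q[:,2]>.092)&(q[:,2]<.12)]
y=.112; ex=np.array([np.cos(y),np.sin(y),0]);ey=np.array([-np.sin(y),np.cos(y),0]); O=np.array([.5627,.0936,0])
a=(q-O)@ex; b=(q-O)@ey; print('front',np.percentile(a,[98,99.5]),'y',np.percentile(b,[1,99]))
print('nest frame tcp',(arm.observe()['position']-O)@np.c_[ex,ey])
E
```

```text
mod (array([570.7,  91.4]), array([43.7, 25.2]), -83.6, 3280, np.float64(0.0989))
jaw (array([599.4,  98.3]), array([46. , 17.5]), -83.6, 1616, np.float64(0.0334)) hous (array([650.5, 104.3]), array([59.7, 16.1]), -83.7, 2372, np.float64(0.0332))
front [0.01985083 0.02002255] y [-0.02033813  0.01505054]
nest frame tcp [-0.01614596 -0.00292136]
```

Emit:
arm_command --targets '[[[0,-0.0035,0.015,0,0,0],[0,0,0.02,0,0,0],[0,0,0.012,0,0,0],[0,0,0.0065,0,0,0],[0,0,0,0,0,0],[0,0,0,0,0,0]]]'

```text
clock: 8.35
position: [0.5468, 0.0939, 0.0506]
ee_rot: [-3.136, -0.181, -0.001]
force: [0.1, -0.4, -1.0]
width: 0.39
gripper_force: 45.0
```

```bash
python3 - <<'E'
from h import *
y=.112; O=np.array([.5629,.0940,0]); ex=np.array([np.cos(y),np.sin(y),0])
to(O+.0015*ex+[0,0,.037],y)
E
```

```text
pos [546.8  93.9  50.6] yaw 0.1156 tilt [ 0.001  0.    -1.   ] clk 8.35
shift [17.5  1.8 13.7] turn 0.0036
```

Emit:
arm_command --targets '[[[0.004,0.001,0,0,0,0.002],[0.003,0,0,0,0,0],[0.003,0,0,0,0,0],[0.003,0,0,0,0,0],[0.003,0,0,0,0,0],[0.002,0,0,0,0,0],[0,0,0,0,0,0],[0,0,0,0,0,0]]]'

```text
clock: 9.35
position: [0.562, 0.0945, 0.0498]
ee_rot: [3.136, 0.179, -0.007]
force: [-7.7, -1.1, 4.1]
width: 0.385
gripper_force: 45.0
```

```bash
python3 - <<'E'
from h import *
y=.112; O=np.array([.5629,.0940,0]); ex=np.array([np.cos(y),np.sin(y),0])
to(O+.0015*ex+[0,0,.037],y); print(arm.observe()['force'])
d=cam('wrist'); save('w3.png',d['pixels'])
p=cloud(d); ey=np.array([-np.sin(y),np.cos(y),0])
for n,lo,hi in(('jaw',.028,.037),('mod',.040,.0495)):
    q=p[20:240,270:380].reshape(-1,3); q=q[(q[:,2]>lo)&(q[:,2]<hi)]-O; a=q@ex
    if n=='jaw': q=q[a<.06]
    a=q@ex; b=q@ey
    print(n,len(q),np.percentile(a,[1,50,99]).round(4),np.percentile(b,[1,99]).round(4),(np.median(q[:,2])))
E
```

```text
pos [562.   94.5  49.8] yaw 0.1139 tilt [-0.005 -0.001 -1.   ] clk 9.35
shift [ 2.4  0.6 12.8] turn 0.0019
[-7.73738444 -1.12476086  4.11537917]
jaw 3066 [0.012  0.0439 0.053 ] [-0.0225  0.0229] 0.03342657789649239
mod 2828 [0.0127 0.0255 0.0352] [-0.0167  0.0189] 0.04498554255751536
```

Emit:
arm_command --targets '[[[0.002,0,0,0,0,0],[0.001,0,0,0,0,0],[0,0,0,0,0,0],[0,0,0,0,0,0]]]'

```text
clock: 9.9
position: [0.5647, 0.0948, 0.0498]
ee_rot: [3.136, 0.179, -0.008]
force: [-8.8, -1.4, 4.5]
width: 0.39
gripper_force: 45.0
```

```bash
cat >> h.py <<'E'
def nest(O,y,mz):
    ex=np.array([np.cos(y),np.sin(y),0]); ey=np.array([-np.sin(y),np.cos(y),0])
    s=arm.observe(); t=s['position']-O; print('tcp nest',(t@ex).round(4),(t@ey).round(4),t[2].round(4),'F',s['force'].round(1),'tilt',RM(s['ee_rot'])[:,2].round(3),s['clock'])
    d=cam('wrist'); p=cloud(d)[:240]-O; a=p@ex; b=p@ey; z=p[...,2]
    m=(abs(z-mz)<.004)&(abs(b)<.024)&(a>.012)&(a<.05)
    print('mod front',np.percentile(a[m],[50,98,99.5]).round(4),'y',np.percentile(b[m],[1,99]).round(4),'z near/far',[np.median(z[m&(abs(a-c)<.003)]).round(4) for c in(.018,.03)])
    m=(abs(z-.034)<.004)&(abs(b)<.024)&(a>.03)&(a<.06); print('jaw back',np.percentile(a[m],[98,99.5]).round(4))
    return d
E
python3 - <<'E'
from h import *
nest(np.array([.5629,.0940,0]),.112,.045)
E
```

```text
tcp nest 0.0019 0.0006 0.0498 F [-8.8 -1.4  4.5] tilt [-0.005 -0.001 -1.   ] 9.9
mod front [0.0282 0.0378 0.038 ] y [-0.0164  0.0187] z near/far [np.float64(0.0449), np.float64(0.045)]
jaw back [0.0555 0.0557]
```

Emit:
arm_command --targets '[[[0,0,0.002,0,0,0],[0,0,0.002,0,0,0],[0,0,0.002,0,0,0],[0,0,0.002,0,0,0],[0,0,0.0015,0,0,0],[0,0,0.001,0,0,0],[0,0,0,0,0,0]]]'

```text
clock: 10.82
position: [0.5645, 0.0948, 0.0391]
ee_rot: [3.135, 0.179, -0.009]
force: [-7.8, -0.4, 3.2]
width: 0.386
gripper_force: 45.0
```

```bash
python3 - <<'E'
from h import *
nest(np.array([.5629,.0940,0]),.112,.035)
E
```

```text
tcp nest 0.0017 0.0006 0.0391 F [-7.8 -0.4  3.2] tilt [-0.006 -0.001 -1.   ] 10.825
mod front [0.0357 0.0494 0.0499] y [-0.0216  0.0218] z near/far [np.float64(0.0343), np.float64(0.0343)]
jaw back [0.0553 0.0555]
```

Emit:
arm_command --targets '[[[0,0,0.001,0,0,0],[0,0,0.0005,0,0,0],[0,0,0,0,0,0]]]'

```text
clock: 11.25
position: [0.5646, 0.0948, 0.0377]
ee_rot: [3.135, 0.179, -0.009]
force: [-8.1, 0.0, 3.2]
width: 0.384
gripper_force: 45.0
```

Emit:
arm_command --targets '[[[0,0,0,0,0,0],[0,0,0,0,0,0],[0,0,0,0,0,0]]]' --jaw 0.06

```text
clock: 11.62
position: [0.568, 0.0953, 0.0385]
ee_rot: [-3.136, -0.178, -0.002]
force: [-1.0, 0.3, 0.2]
width: 0.636
gripper_force: 0.0
```

Emit:
arm_command --targets '[[[0,0,-0.01,0,0,0],[0,0,-0.03,0,0,0],[0,0,-0.04,0,0,0],[-0.03,0,-0.04,0,0,0],[-0.04,0,-0.03,0,0,0],[0,0,0,0,0,0],[0,0,0,0,0,0]]]'

```text
clock: 12.5
position: [0.4984, 0.0873, 0.1887]
ee_rot: [-3.136, -0.178, -0.002]
force: [0.2, -0.7, 0.1]
width: 0.653
gripper_force: 0.0
```

```bash
python3 - <<'E'
from h import *
d=cam('wrist'); save('w4.png',d['pixels'])
O=np.array([.5629,.0940,0]); y=.112
p=cloud(d)[:240]; q=p[(p[...,2]>.029)&(p[...,2]<.038)]
ex=np.array([np.cos(y),np.sin(y),0]); ey=np.array([-np.sin(y),np.cos(y),0])
a=(p-O)@ex; b=(p-O)@ey; z=p[...,2]
m=(abs(b)<.022)&(a>-.045)&(a<.033)&(z>.027)
A,B,Z=a[m],b[m],z[m]; print(len(A),np.percentile(A,[.5,99.5]),np.percentile(B,[.5,99.5]),[np.median(Z[abs(A-c)<.004]) for c in(-.025,0,.025)])
m=(abs(b)<.022)&(a>.036)&(a<.07)&(z>.028); print('jaw',np.percentile(a[m],[.5,99]))
to([.4363,.2825,.029],np.radians(17.6))
E
```

```text
2560 [-0.03402343  0.03218572] [-0.01656605  0.01901438] [np.float64(0.03256893301245445), np.float64(0.03520970255025607), np.float64(0.03287007767245245)]
jaw [0.03647887 0.05241091]
pos [498.4  87.3 188.1] yaw 0.1135 tilt [ 0.  0. -1.] clk 12.55
shift [ -39.7 -201.   159.1] turn -0.1937
```

View pics/w4.png

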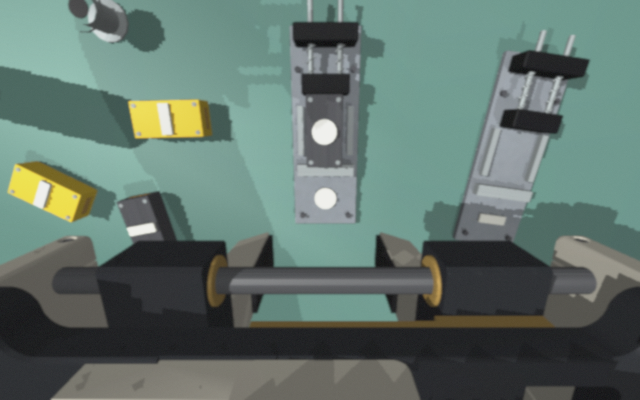

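The round-tag module lies flat at (324,131), clamped between lip and jaw in the disc nest. Next is the bar-tag module.

Emit:
arm_command --targets '[[[-0.008,-0.04,0.02,0,0,0],[-0.008,-0.04,0.02,0,0,0],[-0.008,-0.04,0.02,0,0,0],[-0.008,-0.04,0.02,0,0,0],[-0.008,-0.041,0.02,0,0,0],[0,0,0,0,0,-0.097],[0,0,0,0,0,-0.097],[0,0,0,0,0,0],[0,0,0,0,0,0],[0,0,0,0,0,0]]]'

```text
clock: 13.8
position: [0.4355, 0.2823, 0.088]
ee_rot: [3.105, 0.479, -0.0]
force: [-0.8, -0.1, 0.3]
width: 0.653
gripper_force: 0.0
```

```bash
python3 - <<'E'
from h import *
to([.4363,.2825,.029],np.radians(17.6))
d=cam('scene')
E
```

```text
pos [435.5 282.3  88. ] yaw 0.3061 tilt [-0. -0. -1.] clk 13.8
shift [ 0.9  0.1 59. ] turn -0.0011
```

Emit:
arm_command --targets '[[[0.001,0,0.02,0,0,0],[0,0,0.02,0,0,0],[0,0,0.013,0,0,0],[0,0,0.006,0,0,0],[0,0,0,0,0,0]]]'

```text
clock: 14.48
position: [0.4362, 0.2828, 0.0291]
ee_rot: [3.104, 0.481, -0.0]
force: [0.1, -0.2, -0.2]
width: 0.656
gripper_force: 0.0
```

Emit:
arm_command --targets '[[[0,0,0,0,0,0],[0,0,0,0,0,0],[0,0,0,0,0,0],[0,0,0,0,0,0]]]' --jaw 0.02 --newtons 45

```text
clock: 14.98
position: [0.4365, 0.2828, 0.0296]
ee_rot: [-3.104, -0.481, -0.001]
force: [0.1, -0.7, 4.8]
width: 0.387
gripper_force: 45.0
```

Emit:
arm_command --targets '[[[0,0,-0.015,0,0,0],[0,0,-0.03,0,0,0],[0,0,-0.04,0,0,0],[0,0,0,0,0,0.164],[0,0,0,0,0,0.164],[0,0,0,0,0,0],[0,0,0,0,0,0]]]'

```text
clock: 15.85
position: [0.4361, 0.2828, 0.1145]
ee_rot: [3.141, -0.026, 0.0]
force: [-0.1, 0.2, -1.3]
width: 0.391
gripper_force: 45.0
```

```bash
python3 - <<'E'
from h import *
y=-.022; O=np.array([.5604,-.1099,0]); ex=np.array([np.cos(y),np.sin(y),0])
to(O-.016*ex+[0,0,.1],y)
E
```

```text
pos [436.1 282.8 114.5] yaw -0.0164 tilt [ 0. -0. -1.] clk 15.85
shift [114.7 390.5  14.5] turn 0.0056
```

Emit:
arm_command --targets '[[[0.0143,0.0488,0,0,0,0],[0.0143,0.0488,0,0,0,0],[0.0143,0.0488,0,0,0,0],[0.0143,0.0488,0,0,0,0],[0.0143,0.0488,0,0,0,0],[0.0143,0.0488,0,0,0,0],[0.0143,0.0488,0,0,0,0],[0.0143,0.0488,0,0,0,0.004],[0,0,0.01,0,0,0],[0,0,0,0,0,0]]]'

```text
clock: 17.1
position: [0.5418, -0.1093, 0.1033]
ee_rot: [-3.14, 0.036, 0.003]
force: [-0.2, 1.2, -0.9]
width: 0.392
gripper_force: 45.0
```

Emit:
arm_command --targets '[[[0,0,0,0,0,0],[0,0,0,0,0,0]]]'

```text
clock: 17.35
position: [0.5428, -0.1086, 0.1045]
ee_rot: [-3.141, 0.034, -0.0]
force: [0.2, -0.6, -1.2]
width: 0.387
gripper_force: 45.0
```

```bash
python3 - <<'E'
from h import *
y=-.022; O=np.array([.5604,-.1099,0]); ex=np.array([np.cos(y),np.sin(y),0])
to(O-.016*ex+[0,0,.05],y)
d=nest(O,y,.1); save('w5.png',d['pixels'])
print('jaw',rect(d,(270,125,380,180),.028,.045),'hous',rect(d,(255,40,400,100),.028,.045))
E
```

```text
pos [ 542.8 -108.6  104.5] yaw -0.0219 tilt [ 0.  0. -1.] clk 17.35
shift [ 1.6  0.9 54.5] turn 0.0001
tcp nest -0.0176 0.0009 0.1045 F [ 0.2 -0.6 -1.2] tilt [ 0.  0. -1.] 17.35
mod front [0.0149 0.0173 0.0174] y [-0.0159  0.0193] z near/far [np.float64(0.0991), np.float64(nan)]
jaw back [0.0451 0.0452]
jaw (array([ 596.6, -110.4]), array([45.5, 18.1]), 88.6, 1651, np.float64(0.0334)) hous (array([ 648.3, -111.6]), array([60.1, 15.7]), 88.8, 2300, np.float64(0.0333))
  return _methods._mean(a, axis=axis, dtype=dtype,
  ret = ret.dtype.type(ret / rcount)
```

View pics/w5.png

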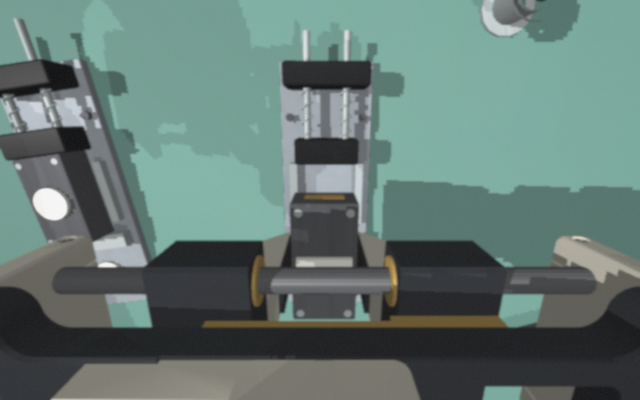

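The held bar-tag module at (323,255) is in line with the bar nest. The pass nest at left still holds its module.

Emit:
arm_command --targets '[[[0,0.0015,0.015,0,0,0],[0,0,0.02,0,0,0],[0,0,0.012,0,0,0],[0,0,0.0065,0,0,0],[0,0,0,0,0,0],[0,0,0,0,0,0]]]'

```text
clock: 18.15
position: [0.5431, -0.1114, 0.0512]
ee_rot: [3.141, -0.038, 0.001]
force: [-0.3, -0.3, -1.2]
width: 0.387
gripper_force: 45.0
```

Emit:
arm_command --targets '[[[0.005,0,0,0,0,0],[0.003,0,0,0,0,0],[0.003,0,0,0,0,0],[0.003,0,0,0,0,0],[0.003,0,0,0,0,0],[0.003,0,0,0,0,0],[0.002,0,0,0,0,0],[0,0,0,0,0,0],[0,0,0,0,0,0]]]'

```text
clock: 19.27
position: [0.5617, -0.1119, 0.05]
ee_rot: [-3.141, 0.038, 0.009]
force: [-9.6, 0.1, 2.7]
width: 0.386
gripper_force: 45.0
```

```bash
python3 - <<'E'
from h import *
nest(np.array([.5604,-.1099,0]),-.022,.045)
E
```

```text
tcp nest 0.0014 -0.002 0.05 F [-9.6  0.1  2.7] tilt [-0.006  0.    -1.   ] 19.275
mod front [0.0268 0.036  0.0362] y [-0.0189  0.0164] z near/far [np.float64(0.0448), np.float64(0.0449)]
jaw back [0.0537 0.0539]
```

Emit:
arm_command --targets '[[[0.002,0,0,0,0,0],[0,0,0,0,0,0],[0,0,0.002,0,0,0],[0,0,0.002,0,0,0],[0,0,0.002,0,0,0],[0,0,0.002,0,0,0],[0,0,0.002,0,0,0],[0,0,0.001,0,0,0],[0,0,0,0,0,0]]]'

```text
clock: 20.45
position: [0.5634, -0.112, 0.0388]
ee_rot: [-3.141, 0.038, 0.01]
force: [-8.6, 0.4, 0.8]
width: 0.383
gripper_force: 45.0
```

```bash
python3 - <<'E'
from h import *
nest(np.array([.5604,-.1099,0]),-.022,.035)
E
```

```text
tcp nest 0.003 -0.002 0.0388 F [-8.6  0.4  0.8] tilt [-0.006  0.    -1.   ] 20.45
mod front [0.0362 0.0494 0.0499] y [-0.0215  0.0219] z near/far [np.float64(0.0336), np.float64(0.0337)]
jaw back [0.0554 0.0556]
```

Going down freely with no force from the lip. Last millimetre, then release and retreat.

Emit:
arm_command --targets '[[[0,0,0.001,0,0,0],[0,0,0,0,0,0]]]'

```text
clock: 20.75
position: [0.5634, -0.112, 0.0379]
ee_rot: [-3.141, 0.038, 0.01]
force: [-9.1, -0.3, 2.6]
width: 0.387
gripper_force: 45.0
```

Emit:
arm_command --targets '[[[0,0,0,0,0,0],[0,0,0,0,0,0],[0,0,0,0,0,0]]]' --jaw 0.06

```text
clock: 21.12
position: [0.5673, -0.112, 0.039]
ee_rot: [3.141, -0.038, 0.002]
force: [0.4, -0.2, 0.3]
width: 0.638
gripper_force: 0.0
```

Emit:
arm_command --targets '[[[0,0,-0.01,0,0,0],[0,0,-0.03,0,0,0],[0,0,-0.04,0,0,0],[-0.03,0,-0.05,0,0,0],[-0.04,-0.04,-0.04,0,0,0],[0,-0.04,-0.03,0,0,0],[0,0,0,0,0,0],[0,0,0,0,0,0]]]'

```text
clock: 22.12
position: [0.5024, -0.0347, 0.2351]
ee_rot: [3.141, -0.038, 0.001]
force: [-0.4, -1.1, 0.1]
width: 0.654
gripper_force: 0.0
```

```bash
python3 - <<'E'
from h import *
d=cam('wrist'); save('w6.png',d['pixels'])
for n,O,y in(('P',np.array([.5629,.0940,0]),.112),('R',np.array([.5604,-.1099,0]),-.022)):
    p=cloud(d)[:235]; ex=np.array([np.cos(y),np.sin(y),0]); ey=np.array([-np.sin(y),np.cos(y),0])
    a=(p-O)@ex; b=(p-O)@ey; z=p[...,2]
    m=(abs(b)<.022)&(a>-.045)&(a<.033)&(z>.027); A,B,Z=a[m],b[m],z[m]
    m=(abs(b)<.022)&(a>.036)&(a<.07)&(z>.028)
    print(n,np.percentile(A,.5).round(4),np.percentile(B,[.5,99.5]).round(4),[np.median(Z[abs(A-c)<.004]).round(4) for c in(-.025,0,.025)],'jaw back',np.percentile(a[m],99).round(4))
print(arm.observe()['force'],arm.observe()['clock'])
E
```

```text
P -0.0342 [-0.0171  0.0188] [np.float64(0.0326), np.float64(0.0351), np.float64(0.0326)] jaw back 0.053
R -0.0339 [-0.0187  0.017 ] [np.float64(0.0325), np.float64(0.0354), np.float64(0.0326)] jaw back 0.0526
[-0.41077585 -0.26845151  0.51672145] 22.175
```

View pics/w6.png

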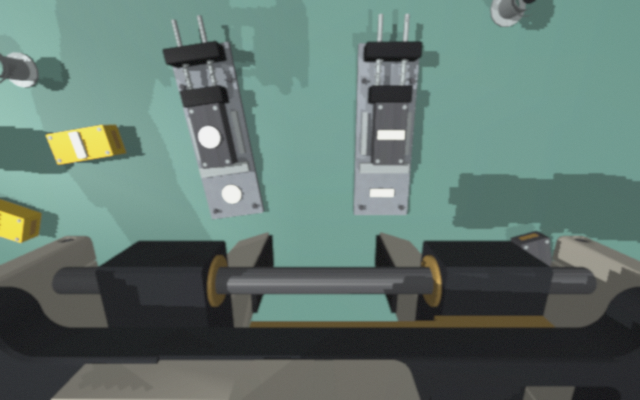

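Both modules lie flat and clamped: the round tag at (209,136) in the disc nest and the bar tag at (390,134) in the bar nest. I'm handing in.

```bash
python3 -c "
from cell import arm
print(arm.sign_off())"
```

```text
the job is handed in; nothing more can be done
None
```

The round-tag module is in the pass nest and the bar-tag module in the reject nest, both flat, tag up and clamped. I handed the job in at about 22 s, without handling the untagged module, the reels, the can or the yellow look-alikes.

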